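Reset the ratcheted brake of a ribbon-spool stand to its third click

TASK

The spool brake on the ribbon stand is wound too tight. Press the orange knob straight down to free its pawl and, keeping it pressed, turn it back anticlockwise until its pointer bears gently against the red end stop; then let the knob rise fully and turn it clockwise one click at a time, pausing a good half second after each, up to the third click (pointer at the green mark), and let go. Never force the knob against the locked pawl, the end stop or the bottom of its stroke, and do not disturb the other things on the table.

Things in the scene. Friction and masses are not known exactly. Their poses are not given: they have to be found in the camera images.
- stand: Ribbon-spool stand fixed to the table: wooden foot 150 x 280 x 12 mm, white square housing 126 x 126 mm, its top 50 mm above the table; a ribbon spool, 92 mm across, 56 mm high, stands 130 mm along the stand's +y. Origin: on the upright knob axis at table level; z up. At turn = 0 the pointer looks along -120 degrees (anticlockwise from the stand's +x).
- knob: Knob with clear round skirt, 76 mm across. Origin: on its axis on the skirt's flat top, 80 mm above the table when up. On the skirt an orange grip bar: 50 mm along own x, 16 mm along own y, 32 mm high; grip it from above across the 16 mm, fingertips can push on the skirt. Own +x points to the pointer, an orange lug on the rim reaching 46 mm from the axis.
- turn (a joint): Turning of the knob, rad: 0 = pointer on the end stop (home), grows clockwise from above. Drag 0.06 N m; stays where left. With the knob up the pawl clicks in at 0.262 (first), 0.785 (second), 1.309 (third), 1.833 (fourth), then every 0.524; past a click it cannot go back below that value unless the pawl is freed. Starts between the fourth and sixth click.
- press (a joint): Sinking of the knob, m: 0 = up, grows downwards. A spring pushes it up: 5 N at the start of the stroke, about 11 N at 5 mm, 14 N at 7.5 mm, pawl included. The pawl is free from about 5 mm on, surely from 6 mm; the stroke ends at 7.5 mm on a pad. Let go, the knob springs up and the pawl drops back in.
- pawl: Dark steel spring pawl, an arm 35 mm long on the housing top on the stand's -y side of the knob; its upright 4 mm pin (top 68 mm above the table) rides on the wheel and is pushed outwards by the sinking knob's cone. Origin at its pivot, 35 mm along the stand's +x and 34 mm along -y from the axis, 50 mm above the table. Over 20 N from the wheel is forcing.
- end_stop: Red steel post 7 mm across, from 50 to 78 mm above the table, 42 mm from the knob axis beside the red tick: the pointer meets it at home. More than 20 N on it is forcing. Origin: centre of its foot.
- thrust_pad: Brass pad 30 x 30 x 3 mm under the knob's hub, bottom of the press stroke; more than 15 N on it is forcing. Origin: centre of its underside, 48 mm above the table.
- wood_slice: Loose round wood slice, 96 mm across, 14 mm thick; origin at its underside. Bystander.
- ribbon_roll: Loose roll with cardboard flanges, 68 mm across, 36 mm high; origin at its underside. Bystander.
- paper_cup: Loose black cup, 76 mm across the rim, 92 mm high; origin at its underside. Bystander.
- bauble_jar: Loose closed glass jar with steel cap, 64 mm across, 75 mm high; origin at its underside. Bystander.
- green_mark (a point): Wide green dial tick on the housing top, 54 mm from the knob axis: the middle of the third click's field, where the pointer must end (turn = 1.571). Black ticks mark the other clicks' fields, 30 degrees apart; the wide red tick marks home, 90 degrees anticlockwise of the green one.

How it is judged:
By the outcome, as a careful person would: the job done as asked, in the order asked, and still so for the second after the job is handed in, with the robot touching nothing.
It also fails if it takes over 69 s, if anything falls off the work surface, if the arm or the gripper's body presses on something with over 40 N, if the wrist force passes 120 N, or if a joint passes its speed limit or range.

ROBOT

A 6-joint arm with a two-finger parallel gripper is mounted at the origin on the work surface. World frame = base frame: x ahead of the robot, y to its left, z up, the work surface at z = 0. Lengths are in m, angles in rad, forces in N, time in s.
With the tool pointing down it reaches from about 0.35 to 0.975 m from the base axis. Payload 17.4 kg.
Tool frame: the origin (TCP) lies between the finger pads; the fingertips stand 8 mm ahead of it and the grasp point (between the pads) lies 11 mm behind it; z points along the fingers, y is the line along which they close (so a half turn about z gives the same grasp; the last joint's range is limited). The gripper opens to 85 mm and grips with 20 to 120 N. Pads are 22 mm wide; open, the fingers measure 114 mm over their backs; the gripper's body (76 mm by 85 mm) begins 54 mm behind the grasp point. The pads swing forward as they close: fully open they stand 13 mm farther back than shut.
Start: joints at [-1.359, 0.116, 1.442, -0, 1.584, -0.038], TCP at [0.167, -0.654, 0.239] pointing down, gripper open.
Joint ranges: [-2.83, 2.83], [-0.83, 2.19], [0.07, 2.5], [-1.14, 4.28], [0.01, 3], [-2.97, 2.97]. Speed limits (rad/s): [1.89, 1.89, 2.22, 3.14, 3.14, 3.14].

INTERFACE

Orientations are given as a 3x3 rotation matrix whose columns are the frame's x, y, z axes.
In Python, from rig import arm gives the robot as it stands. Calls block until the motion is done:
- arm.move_pose(position, orientation): joint-space move of the TCP to a pose.
- arm.move_linear(position, vel=0.15, attitude=None, guard=None): straight line of the TCP; attitude=None keeps the orientation; vel is the mean speed in m/s. With guard (N) it stops when the force on the tool has changed by that much, and returns True; else False.
- arm.set_joints(angles): joint-space move.
- arm.open_gripper() and arm.close(): open the fingers fully, or close them until they stop; the grip force is fixed at half the most.
- arm.sleep(seconds).
- arm.ik(position, orientation): joint angles nearest the present ones, or None.
- arm.sense(): the state.
- arm.read_camera(name): name is "scene" or "top" or "wrist"; returns the picture (384x512x3 uint8, red, green, blue); there is no depth.
- arm.calibration(name): a dict with "intrinsics" (3x3 intrinsics, pixels), "origin" and "rotation" of the camera in the world; the wrist camera has in their place "tool_from_camera" (4x4, takes a point from camera to tool coordinates, whose origin is the TCP and whose axes are the flange's). Camera axes: x right, y down, z forward; pixel columns grow to the right and rows downward; lengths in m; the calibration is good to about 2 mm. A picture is of the moment at which its call begins: read the wrist's pose just before it. calibration takes no time and is no camera call.
A pose or a line that the arm cannot do raises arm.MotionError and nothing moves.
- arm.hand_in(): hands the job in; it is judged then, once.
Trained networks look in the newest picture that a camera, given by its name, has taken for a name from the list of things; names that differ only in an ending like _2 or _b are one class to them, and where a whole thing is asked for, a point or a joint stands for the part that bears it (a point fixed in the world has none). Each returns a list of dicts, best first, with "confidence" (0 to 1); they miss things now and then, are a little off and sometimes report something else, mostly with a low value. They report only what shows in the picture. A call takes as long as a camera call.
- arm.silhouettes(name, camera): "region" (384x512 bool, what is visible of it) and "centre" ([column, row] in pixels, amid what is visible of it).
The state is a dict: "t": time; "joint_positions": joint angles; "joint_vel": joint speeds; "tau": joint torques, N m; "position": TCP position; "orientation": TCP orientation; "contact_force": force on the tool from outside, world axes, zero at the start; "moment": the same for the moment, N m; "opening": opening from 0.0 (shut) to 1.0 (fully open); "finger_force": force on a finger pad.
Only numpy, scipy, OpenCV 4.12 (cv2) and the standard library are available. Lean on these libraries where they do the work, as an engineer would, in place of code of your own. Each camera call takes 0.05 s, during which the arm holds its last target. There are 200 camera calls.

## Working session

There is one attempt and no reset: what is moved stays moved. The work goes in short steps, each a Python script; the robot and the scene stay as the last script left them, time stands still between calls to the robot, and variables do not carry over. Pictures are saved under pics/ and viewed, at most 10 in all, crops included, and the job is handed in when it is done.

```bash
ls; mkdir -p pics; cat > h.py <<'E'
import numpy as np, cv2
from rig import arm
def shot(n,f=None):
    im=arm.read_camera(n)
    if f: cv2.imwrite('pics/'+f,im[:,:,::-1])
    return im
def cam(n,s=None):
    c=arm.calibration(n); K=np.array(c['intrinsics'])
    if 'origin' in c: return K,np.array(c['origin']),np.array(c['rotation'])
    T=np.array(c['tool_from_camera']); s=s or arm.sense()
    R=np.array(s['orientation']);p=np.array(s['position'])
    return K,p+R@T[:3,3],R@T[:3,:3]
def ray(C,px):
    K,o,R=C; d=R@np.linalg.solve(K,[px[0],px[1],1.]); return o,d/np.linalg.norm(d)
def onz(C,px,z):
    o,d=ray(C,px); return o+d*(z-o[2])/d[2]
def tri(rs):
    A=sum(np.eye(3)-np.outer(d,d) for o,d in rs); b=sum((np.eye(3)-np.outer(d,d))@o for o,d in rs)
    x=np.linalg.solve(A,b); return x,[np.linalg.norm((np.eye(3)-np.outer(d,d))@(x-o)) for o,d in rs]
def proj(C,X):
    K,o,R=C; p=K@(R.T@(np.asarray(X)-o)); return p[:2]/p[2]
E
python3 - <<'E'
from h import *
np.set_printoptions(precision=3,suppress=True)
a=shot('scene');b=shot('top')
cv2.imwrite('pics/a.png',cv2.resize(np.hstack([a,b])[:,:,::-1],(800,300)))
cv2.imwrite('pics/b.png',b[:,:,::-1])
for n in ['scene','top']:
    C=cam(n); print(n,C[0][0,0],C[1],C[2][:,2])
    for t in ['knob','stand','end_stop','pawl','wood_slice','ribbon_roll','paper_cup','bauble_jar','green_mark']:
        for d in arm.silhouettes(t,n)[:2]: print(t,round(d['confidence'],2),d['centre'],d['region'].sum(),onz(C,d['centre'],.08 if t=='knob' else .05))
print(arm.sense())
E
```

```text
pics
scene 498.0924155852438 [1.106 0.326 0.963] [-0.476 -0.263 -0.839]
knob 0.71 [269.4, 187.4] 832 [0.579 0.082 0.08 ]
knob 0.25 [191.4, 175.9] 788 [ 0.631 -0.08   0.08 ]
stand 0.64 [280.2, 223.5] 7811 [0.632 0.135 0.05 ]
wood_slice 0.71 [205.3, 251.6] 1606 [0.761 0.029 0.05 ]
wood_slice 0.44 [191.9, 173.1] 841 [ 0.608 -0.097  0.05 ]
ribbon_roll 0.94 [190.5, 174.8] 847 [ 0.614 -0.097  0.05 ]
paper_cup 0.58 [246.7, 125.8] 1198 [ 0.43  -0.054  0.05 ]
bauble_jar 0.81 [330.2, 289.2] 1098 [0.716 0.284 0.05 ]
green_mark 0.86 [277.7, 219.8] 7750 [0.626 0.126 0.05 ]
top 429.04598563437526 [0.462 0.039 1.083] [ 0.108  0.024 -0.994]
knob 0.77 [252.3, 189.1] 805 [0.575 0.076 0.08 ]
stand 0.77 [238.8, 182.4] 6481 [0.595 0.11  0.05 ]
stand 0.59 [253.3, 187.2] 808 [0.583 0.075 0.05 ]
wood_slice 0.55 [275.1, 126.4] 1094 [0.734 0.021 0.05 ]
wood_slice 0.53 [252.2, 186.5] 832 [0.585 0.078 0.05 ]
ribbon_roll 0.84 [324.8, 181.8] 616 [ 0.595 -0.098  0.05 ]
paper_cup 0.86 [307.6, 250.7] 918 [ 0.43  -0.054  0.05 ]
paper_cup 0.68 [275.2, 127.7] 1072 [0.73 0.02 0.05]
bauble_jar 0.72 [165.6, 135.0] 678 [0.715 0.291 0.05 ]
bauble_jar 0.27 [253.8, 191.5] 892 [0.573 0.074 0.05 ]
green_mark 0.81 [240.8, 181.7] 6450 [0.597 0.105 0.05 ]
{'t': 1.0, 'joint_positions': array([-1.359,  0.116,  1.442, -0.   ,  1.584, -0.038]), 'joint_vel': array([ 0.001, -0.001, -0.001, -0.   ,  0.   , -0.001]), 'tau': array([  0.004, -73.176, -63.263,   0.   ,   0.001,   0.   ]), 'position': array([ 0.167, -0.654,  0.239]), 'orientation': array([[ 0.969,  0.247, -0.   ],
       [ 0.247, -0.969, -0.   ],
       [-0.   ,  0.   , -1.   ]]), 'contact_force': array([ 0.122,  0.053, -0.252]), 'moment': array([ 0.036, -0.022,  0.012]), 'finger_force': 0.0, 'opening': 0.9981767242891187}
```

```bash
python3 - <<'E'
import cv2
b=cv2.imread('pics/b.png')
cv2.imwrite('pics/b2.png',cv2.resize(b[100:270,130:350],(776,600),interpolation=cv2.INTER_CUBIC))
E
```

```text
(no output)
```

View pics/b2.png

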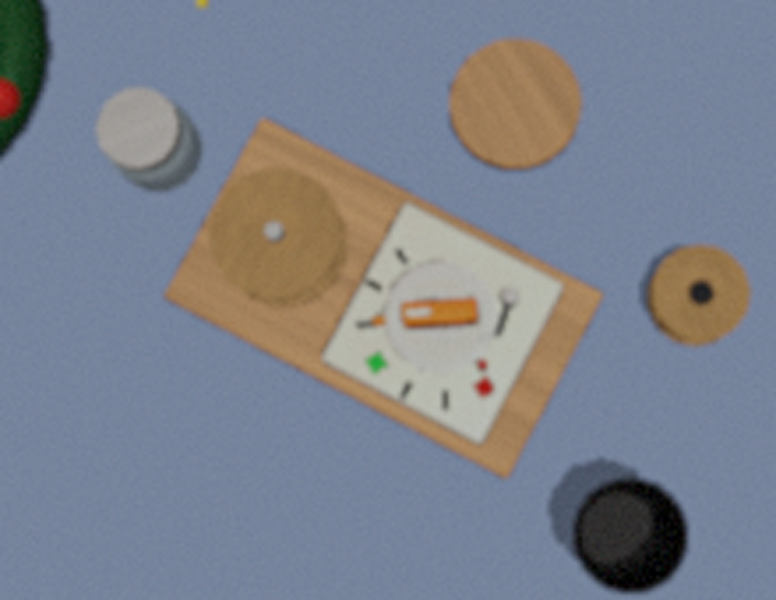

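View pics/a.png

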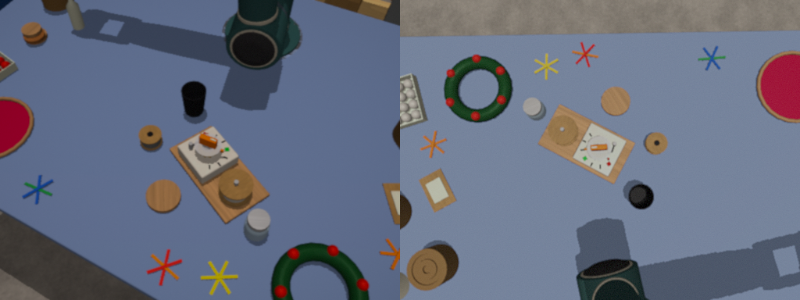

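The top view shows the knob at crop (438,313) with its pointer lug at (378,320), just past the fourth tick. Green is at (376,362), the red tick and post at (484,385), and the spool at (275,235). That gives a stand yaw of about -25.6° and a turn of about 2.05. Next I'll measure with the wrist camera from two places above the knob.

```bash
cat >> h.py <<'E'
def Rz(yaw):
    c,s=np.cos(yaw),np.sin(yaw); return np.array([[c,s,0],[s,-c,0],[0,0,-1.]])
def blobs(im,kind):
    hsv=cv2.cvtColor(im,cv2.COLOR_RGB2HSV); H,S,V=cv2.split(hsv)
    m={'orange':(H>=6)&(H<=20)&(S>190)&(V>110),'green':(H>45)&(H<80)&(S>130),'red':((H<5)|(H>174))&(S>170)&(V>80)}[kind]
    n,l,st,c=cv2.connectedComponentsWithStats(m.astype(np.uint8))
    r=[]
    for i in np.argsort(-st[1:,4])[:4]+1:
        if st[i,4]<15: continue
        ys,xs=np.where(l==i); r.append((st[i,4],c[i],cv2.minAreaRect(np.c_[xs,ys].astype(np.float32))))
    return r
E
python3 - <<'E'
from h import *
np.set_printoptions(precision=3,suppress=True)
T=np.array(arm.calibration('wrist')['tool_from_camera']); print(T)
yaw=np.radians(96.7); k=np.array([.577,.078,.0])
R=Rz(yaw)
off=R@T[:3,3]
for i,d in enumerate([(-.03,0),(.03,.0)]):
    p=k-[off[0],off[1],0]+[d[0],d[1],.27]
    # camera over the knob if reachable
    if i==0: arm.move_pose(p,R)
    else: arm.move_linear(p,vel=.2)
    s=arm.sense(); im=shot('wrist',f'w{i}.png'); C=cam('wrist',s)
    np.savez(f'w{i}.npz',im=im,K=C[0],o=C[1],R=C[2])
    print(s['t'],s['position'],s['joint_positions'],C[1],C[2][:,2])
    for kd in ['orange','green','red']:
        for b in blobs(im,kd): print(kd,b[0],b[1],b[2][1:],onz(C,b[1],.05))
    for n in ['knob','end_stop','pawl']:
        for d in arm.silhouettes(n,'wrist')[:1]: print(n,d['confidence'],d['centre'],d['region'].sum())
E
```

```text
[[-0.001 -0.966 -0.258  0.065]
 [ 1.    -0.001 -0.    -0.001]
 [ 0.    -0.258  0.966 -0.136]
 [ 0.     0.     0.     1.   ]]
3.725 [0.555 0.013 0.27 ] [-0.022 -0.152  1.657 -0.     1.637 -0.138] [0.547 0.078 0.405] [ 0.03  -0.256 -0.966]
orange 784 [285.347 116.059] ((17.522598266601562, 53.97956466674805), 4.763640880584717) [0.579 0.07  0.05 ]
orange 45 [286.733  70.133] ((8.0, 5.0), 90.0) [0.574 0.118 0.05 ]
green 116 [260.931  66.733] ((11.141719818115234, 10.770329475402832), 68.19859313964844) [0.546 0.118 0.05 ]
green 92 [440.348 363.391] ((5.314796447753906, 17.2459716796875), 12.528807640075684) [ 0.84  -0.238  0.05 ]
green 31 [436.161 380.484] ((6.0, 5.0), 90.0) [ 0.842 -0.267  0.05 ]
red 87 [237.908 134.057] ((8.944271087646484, 9.391485214233398), 63.43495178222656) [0.529 0.044 0.05 ]
red 41 [508.024 109.854] ((6.0, 6.0), 90.0) [0.824 0.105 0.05 ]
red 27 [249.593 136.815] ((4.949747085571289, 4.949747085571289), 45.0) [0.542 0.043 0.05 ]
knob 0.6 [284.9, 114.9] 4502
end_stop 0.61 [248.8, 133.3] 32
pawl 0.45 [283.4, 153.7] 44
4.375 [0.615 0.014 0.269] [-0.019 -0.019  1.533 -0.     1.629 -0.136] [0.607 0.079 0.405] [ 0.029 -0.256 -0.966]
orange 779 [221.734 109.267] ((54.0, 17.0), 90.0) [0.568 0.07  0.05 ]
orange 213 [486.488 117.028] ((6.033074378967285, 35.7725830078125), 27.474430084228516) [0.861 0.095 0.05 ]
orange 164 [505.201  81.689] ((5.81377649307251, 32.199378967285156), 26.56505012512207) [0.87  0.134 0.05 ]
orange 48 [226.5  63.5] ((7.0, 5.0), 90.0) [0.569 0.117 0.05 ]
green 125 [204.84   60.312] ((11.180339813232422, 10.733125686645508), 63.43495178222656) [0.546 0.118 0.05 ]
red 735 [490.552  96.978] ((56.66282653808594, 45.322994232177734), 19.09349250793457) [0.859 0.117 0.05 ]
red 113 [186.115 128.858] ((12.969194412231445, 12.074767112731934), 63.43495178222656) [0.53  0.044 0.05 ]
knob 0.68 [224.4, 102.7] 4501
end_stop 0.4 [193.6, 126.7] 17
pawl 0.6 [225.3, 147.6] 26
```

View pics/w0.png

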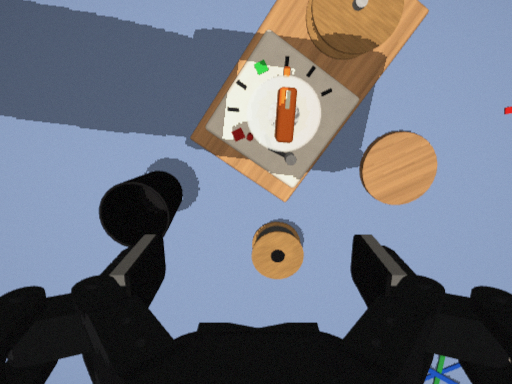

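The wrist view shows the bar at (286,115), the lug at (287,70), green at (261,67), the red tick at (238,133), the post at (250,136) and the pawl at about (283,155). Green and red are 75.8 mm apart against an expected 76.4, so that checks out. I'll refine with a box fit over these views plus a closer hover view.

```bash
cat >> h.py <<'E'
from scipy.optimize import minimize
def mask_bar(im):
    hsv=cv2.cvtColor(im,cv2.COLOR_RGB2HSV); H,S,V=cv2.split(hsv)
    m=((H>=4)&(H<=20)&(S>150)&(V>70)).astype(np.uint8)
    n,l,st,c=cv2.connectedComponentsWithStats(m); 
    i=1+max(range(n-1),key=lambda j: st[j+1,4] if st[j+1,4]<9000 and 60<c[j+1][0]<440 else 0)
    pts=np.argwhere(l==i)[:,::-1]; o=np.zeros(m.shape,np.uint8); cv2.fillConvexPoly(o,cv2.convexHull(pts.astype(np.int32)),1); return o
def fitbar(views,x0,zt=None):
    S=4
    ms=[cv2.resize(mask_bar(im),None,fx=S,fy=S,interpolation=cv2.INTER_LINEAR) for im,C in views]
    def cost(p):
        x,y,yaw,z=p[0],p[1],p[2],(p[3] if len(p)>3 else .112); t=0
        ux=np.array([np.cos(yaw),np.sin(yaw)]);uy=np.array([-ux[1],ux[0]])
        P=[np.r_[np.array([x,y])+a*.025*ux+b*.008*uy,z-h] for a in(-1,1) for b in(-1,1) for h in(0,.032)]
        for (im,C),m in zip(views,ms):
            q=np.array([proj(C,X) for X in P]); q=(q+.5)*S-.5
            r=np.zeros(m.shape,np.uint8); cv2.fillConvexPoly(r,cv2.convexHull(np.round(q*16).astype(np.int32)),1,shift=4)
            t+=(r!=m).sum()/m.sum()
        return t/len(views)
    sim=np.array([x0]+[np.array(x0)+d for d in np.diag([.004,.004,.08,.006][:len(x0)])])
    r=minimize(cost,x0,method='Nelder-Mead',options=dict(initial_simplex=sim,xatol=1e-5,fatol=1e-4)); return r.x,r.fun
E
python3 - <<'E'
from h import *
np.set_printoptions(precision=4,suppress=True)
V=[]
for i in (0,1):
    z=np.load(f'w{i}.npz'); V.append((z['im'],(z['K'],z['o'],z['R'])))
print(tri([ray(C,cv2.moments(mask_bar(im),True) and (lambda M:(M['m10']/M['m00'],M['m01']/M['m00']))(cv2.moments(mask_bar(im),True))) for im,C in V]))
x4,c4=fitbar(V,[.577,.077,1.69,.112]); print('two views, free z',x4,c4)
T=np.array(arm.calibration('wrist')['tool_from_camera'])
R=Rz(x4[2]); p=np.array([x4[0],x4[1],.195])
arm.move_linear(p,vel=.15,attitude=R)
s=arm.sense(); im=shot('wrist','w2.png'); C=cam('wrist',s); np.savez('w2.npz',im=im,K=C[0],o=C[1],R=C[2])
print(s['t'],s['joint_positions'])
print('hover',fitbar([(im,C)],[x4[0],x4[1],x4[2]]))
print('all',fitbar(V+[(im,C)],x4))
tp=cv2.imread('pics/b.png')[:,:,::-1].copy(); print('top',fitbar([(tp,cam('top'))],[x4[0],x4[1],x4[2]]))
for kd in ['orange','green','red']:
    for b in blobs(im,kd)[:3]: print(kd,b[0],b[1],onz(C,b[1],.05))
E
```

```text
(array([0.5744, 0.073 , 0.1026]), [np.float64(3.979339384355159e-05), np.float64(3.97933938435477e-05)])
two views, free z [0.5743 0.0724 1.6299 0.1082] 0.09774597980434954
5.4167 [ 0.0809 -0.0783  1.7088 -0.0001  1.5099  0.0216]
hover (array([0.5744, 0.0713, 1.6388]), np.float64(0.09454858866623572))
all (array([0.5743, 0.0721, 1.6288, 0.1087]), np.float64(0.09072018586292414))
top (array([0.5738, 0.0706, 1.669 ]), np.float64(0.7151650811415781))
orange 1186 [257.4958 194.7057] [0.5753 0.0561 0.05  ]
orange 58 [257.5345 135.3448] [0.5721 0.1114 0.05  ]
green 167 [228.6347 126.4671] [0.546  0.1177 0.05  ]
red 133 [207.7744 204.6241] [0.5287 0.0436 0.05  ]
red 34 [218.7353 214.    ] [0.5393 0.0348 0.05  ]
```

View pics/w2.png

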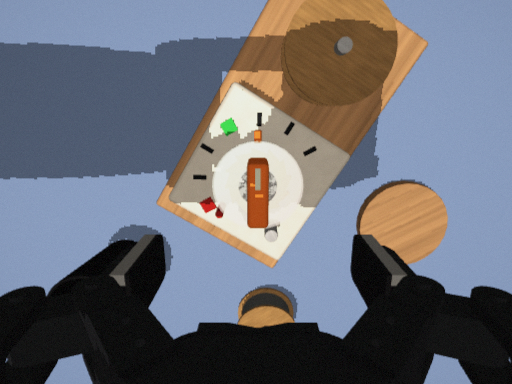

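The hover view shows the bar centred at (258,192), the lug at (257,135), green at (229,127), and the red tick and post at (208,205) and (219,213). All fits agree on an axis of (0.574, 0.072), bar yaw of 93.4°, home yaw of about 211.8° and turn of about 2.07. The bar top measures about 109 mm against the stated 112, within calibration error. I'll grip now.

```bash
cat >> h.py <<'E'
def st(tag=''):
    s=arm.sense(); f=lambda v:np.round(v,3)
    print(tag,'t%.2f'%s['t'],'p',np.round(s['position'],4),'F',np.round(s['contact_force'],2),'M',f(s['moment']),'op %.3f ff %.1f q6 %.4f'%(s['opening'],s['finger_force'],s['joint_positions'][5])); return s
E
python3 - <<'E'
from h import *
st('hover')
arm.move_linear([.5743,.0721,.091],vel=.06,attitude=Rz(1.632),guard=6); st('down')
arm.close(); s=st('closed'); arm.sleep(.2); st()
E
```

```text
hover t5.47 p [0.5749 0.072  0.196 ] F [0.17 0.01 0.38] M [ 0.017  0.048 -0.005] op 1.005 ff 0.0 q6 0.0216
down t7.35 p [0.5744 0.0721 0.0913] F [ 0.22 -0.33 -0.65] M [ 0.001 -0.003  0.027] op 1.004 ff 0.0 q6 0.0197
closed t7.99 p [0.5745 0.0721 0.0912] F [1.92 1.06 2.17] M [ 0.004 -0.305 -0.011] op 0.172 ff 60.0 q6 0.0196
 t8.19 p [0.5745 0.0721 0.0912] F [2.98 0.39 0.64] M [ 0.033 -0.402 -0.038] op 0.181 ff 60.0 q6 0.0196
```

```bash
python3 - <<'E'
from h import *
p=np.array([.5743,.0721,.091])
for d in (.003,.005,.006,.0065):
    g=arm.move_linear(p-[0,0,d],vel=.01,guard=17); arm.sleep(.1); s=st(f'{d} {g}')
    if g or s['contact_force'][2]>16: break
E
```

```text
0.003 False t8.74 p [0.5745 0.0721 0.0887] F [-0.23 -0.96  8.49] M [-0.014  0.087  0.015] op 0.174 ff 61.0 q6 0.0196
0.005 False t9.19 p [0.5746 0.0721 0.0869] F [-0.35  0.17 10.12] M [-0.083  0.296 -0.029] op 0.174 ff 61.2 q6 0.0196
0.006 False t9.54 p [0.5746 0.0721 0.086 ] F [-0.94 -0.6  10.75] M [-0.034  0.335 -0.04 ] op 0.179 ff 61.3 q6 0.0196
0.0065 False t9.89 p [0.5746 0.0721 0.0856] F [-1.15  0.82 10.93] M [-0.063  0.393 -0.023] op 0.176 ff 61.5 q6 0.0196
```

```bash
python3 - <<'E'
from h import *
p=np.array([.5743,.0721,.091])
for d in (.007,.0075,.0078):
    g=arm.move_linear(p-[0,0,d],vel=.01,guard=15); arm.sleep(.15)
    F=np.mean([(arm.sleep(.02),arm.sense()['contact_force'][2])[1] for _ in range(6)]); s=st(f'{d} {g} Fz {F:.2f}')
    if g or F>14.5: break
E
```

```text
0.007 False Fz 11.50 t10.39 p [0.5746 0.0721 0.0851] F [-0.28 -0.29 11.79] M [-0.031  0.416 -0.071] op 0.177 ff 61.6 q6 0.0196
0.0075 False Fz 12.19 t10.89 p [0.5746 0.0721 0.0846] F [-1.72 -0.14 11.81] M [-0.054  0.516 -0.03 ] op 0.176 ff 61.6 q6 0.0196
0.0078 False Fz 13.29 t11.39 p [0.5746 0.0722 0.0844] F [-1.99  1.05 13.73] M [-0.058  0.613 -0.069] op 0.172 ff 61.7 q6 0.0196
```

```bash
cat >> h.py <<'E'
def goto(yaw,z,xy=(.5743,.0721),n=4):
    q=arm.ik([xy[0],xy[1],z],Rz(yaw)); arm.set_joints(q); 
    L=[]
    for _ in range(n): arm.sleep(.02); s=arm.sense(); L.append(np.r_[s['contact_force'],s['moment'],s['position'][2],s['joint_positions'][5]-q[5],s['t']])
    m=np.mean(L,0); print('yaw %.3f F %s Mz %.3f z %.4f dq6 %.4f t %.2f'%(yaw,np.round(m[:3],1),m[5],m[6],m[7],L[-1][-1])); return m
E
python3 - <<'E'
from h import *
z=.091-.0078
m0=goto(1.632,z)
for i in range(1,9):
    m=goto(1.632+.05*i,z)
    if abs(m[5]-m0[5])>.25 or m[2]>15.5 or m[2]<11.3: print('stop');break
E
```

```text
yaw 1.632 F [-2.7  0.2 13.7] Mz -0.057 z 0.0844 dq6 0.0000 t 11.71
yaw 1.682 F [-2.8 -0.1 12.6] Mz 0.051 z 0.0844 dq6 -0.0002 t 12.03
yaw 1.732 F [-2.8 -0.5 12.4] Mz 0.064 z 0.0844 dq6 -0.0002 t 12.34
yaw 1.782 F [-2.7 -0.6 12.4] Mz 0.069 z 0.0844 dq6 -0.0002 t 12.66
yaw 1.832 F [-2.5 -0.1 12. ] Mz 0.044 z 0.0844 dq6 -0.0002 t 12.97
yaw 1.882 F [-2.5 -0.4 12.5] Mz 0.048 z 0.0843 dq6 -0.0002 t 13.29
yaw 1.932 F [-2.9 -0.6 13.1] Mz 0.054 z 0.0844 dq6 -0.0002 t 13.61
yaw 1.982 F [-3.3 -0.7 12.9] Mz 0.044 z 0.0844 dq6 -0.0002 t 13.93
yaw 2.032 F [-3.1 -0.9 13. ] Mz 0.020 z 0.0844 dq6 -0.0002 t 14.24
```

```bash
python3 - <<'E'
from h import *
z=.091-.0078; ref=None; y=2.032
while y<3.745:
    y+=.12 if y<3.46 else (.03 if y<3.61 else .012)
    m=goto(y,z)
    r=ref if ref is not None else m[5]
    if abs(m[5]-r)>.15 or m[2]>15.5 or m[2]<11.: print('stop',y);break
    ref=m[5] if ref is None else .7*ref+.3*m[5]
shot('wrist','w3.png')
im=cv2.imread('pics/w3.png'); cv2.imwrite('pics/w3c.png',cv2.resize(im[100:340,120:400],(700,600)))
E
```

```text
yaw 2.152 F [-3.1 -0.8 12.7] Mz 0.064 z 0.0843 dq6 -0.0004 t 14.56
yaw 2.272 F [-3.7 -1.  13.2] Mz 0.050 z 0.0843 dq6 -0.0004 t 14.88
yaw 2.392 F [-4.  -1.5 12.5] Mz 0.044 z 0.0842 dq6 -0.0004 t 15.19
yaw 2.512 F [-3.6 -2.  12.6] Mz 0.089 z 0.0843 dq6 -0.0004 t 15.51
yaw 2.632 F [-4.3 -2.2 13.7] Mz 0.072 z 0.0844 dq6 -0.0004 t 15.82
yaw 2.752 F [-4.3 -2.1 14.2] Mz 0.037 z 0.0843 dq6 -0.0004 t 16.14
yaw 2.872 F [-4.  -2.7 12.4] Mz 0.070 z 0.0842 dq6 -0.0004 t 16.46
yaw 2.992 F [-4.  -3.3 12.5] Mz 0.054 z 0.0843 dq6 -0.0004 t 16.77
yaw 3.112 F [-3.9 -3.1 13.1] Mz 0.070 z 0.0843 dq6 -0.0004 t 17.09
yaw 3.232 F [-3.9 -3.8 12.4] Mz 0.068 z 0.0843 dq6 -0.0004 t 17.41
yaw 3.352 F [-3.5 -3.8 12.2] Mz 0.049 z 0.0843 dq6 -0.0004 t 17.73
yaw 3.472 F [-4.2 -4.5 13.1] Mz 0.051 z 0.0843 dq6 -0.0004 t 18.04
yaw 3.502 F [-4.  -4.1 13.4] Mz 0.090 z 0.0843 dq6 -0.0002 t 18.36
yaw 3.532 F [-4.  -3.7 13.5] Mz 0.047 z 0.0843 dq6 -0.0002 t 18.68
yaw 3.562 F [-3.7 -3.9 13.2] Mz 0.043 z 0.0843 dq6 -0.0001 t 18.99
yaw 3.592 F [-3.5 -4.1 13.3] Mz 0.060 z 0.0843 dq6 -0.0002 t 19.31
yaw 3.622 F [-3.9 -4.2 13.3] Mz 0.046 z 0.0843 dq6 -0.0002 t 19.62
yaw 3.634 F [-3.1 -4.3 12.7] Mz 0.012 z 0.0843 dq6 -0.0001 t 19.94
yaw 3.646 F [-4.  -4.1 12.9] Mz -0.002 z 0.0843 dq6 -0.0000 t 20.26
yaw 3.658 F [-3.1 -4.2 13.3] Mz -0.003 z 0.0843 dq6 -0.0001 t 20.57
yaw 3.670 F [-3.5 -4.2 13. ] Mz 0.019 z 0.0843 dq6 -0.0000 t 20.89
yaw 3.682 F [-3.4 -4.6 12.9] Mz -0.000 z 0.0843 dq6 -0.0001 t 21.21
yaw 3.694 F [-3.  -4.6 13. ] Mz 0.001 z 0.0843 dq6 -0.0001 t 21.52
yaw 3.706 F [-3.9 -4.3 12.9] Mz -0.125 z 0.0843 dq6 0.0000 t 21.84
yaw 3.718 F [-4.3 -2.7 13.3] Mz -0.455 z 0.0843 dq6 0.0003 t 22.16
stop 3.7180000000000004
```

View pics/w3c.png

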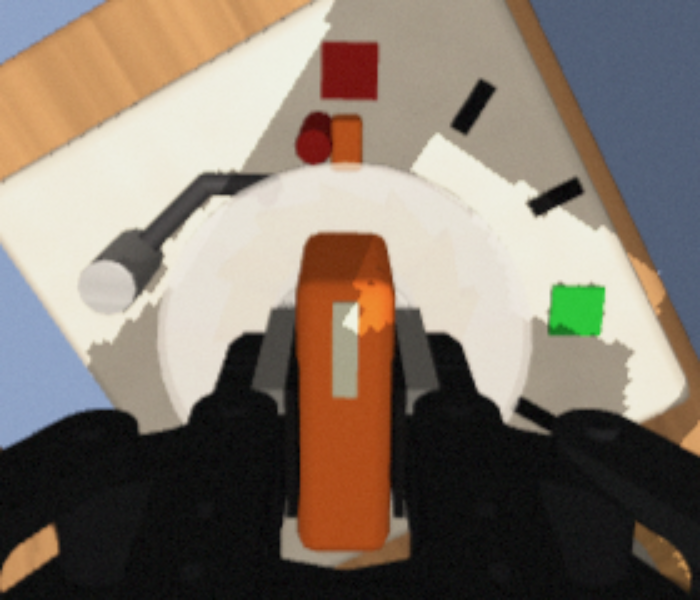

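The crop shows the lug at (347,140) touching the red post at (313,145), lined up with the red tick. The moment rose by 0.45 N m, about 11 N at the post. I'll ease off to a gentle bearing, let the knob rise fully, then click up.

```bash
python3 - <<'E'
from h import *
z=.091-.0078
goto(3.708,z); arm.sleep(.4)
for zz in (.0855,.0875,.0895,.0908,.0912,.0916):
    arm.move_linear([.5743,.0721,zz],vel=.01); arm.sleep(.1); m=goto(3.708,zz)
    if m[2]<-3: print('top'); break
E
```

```text
yaw 3.708 F [-4.1 -4.1 13. ] Mz -0.189 z 0.0843 dq6 0.0002 t 22.52
yaw 3.708 F [-2.9 -3.6 11.5] Mz -0.175 z 0.0864 dq6 0.0001 t 23.73
yaw 3.708 F [-1.9 -3.6  9.1] Mz -0.164 z 0.0883 dq6 0.0001 t 24.49
yaw 3.708 F [-1.5 -4.   7.1] Mz -0.148 z 0.0900 dq6 0.0001 t 25.26
yaw 3.708 F [-0.1 -5.9  6.2] Mz -0.145 z 0.0911 dq6 0.0000 t 25.96
yaw 3.708 F [ 1.4 -5.7  3.1] Mz -0.128 z 0.0912 dq6 0.0000 t 26.62
yaw 3.708 F [ 3.  -5.2 -0. ] Mz -0.132 z 0.0912 dq6 0.0000 t 27.29
```

```bash
python3 - <<'E'
from h import *
z=.0914
for k in (1,2,3):
    for f in (.5,1):
        m=goto(3.705-.5236*(k-1+f),z,n=2)
    arm.sleep(.9); st('click %d'%k)
shot('wrist','w4.png')
im=cv2.imread('pics/w4.png'); cv2.imwrite('pics/w4c.png',cv2.resize(im[100:340,120:400],(700,600)))
E
```

```text
yaw 3.443 F [ 2.1 -5.8  2. ] Mz -0.074 z 0.0912 dq6 0.0004 t 27.68
yaw 3.181 F [ 1.1 -5.1  1.6] Mz -0.059 z 0.0912 dq6 -0.0042 t 28.07
click 1 t28.98 p [0.5742 0.0718 0.0912] F [ 1.77 -5.39  0.16] M [-1.093 -0.33  -0.07 ] op 0.178 ff 60.2 q6 -1.5345
yaw 2.920 F [ 0.8 -5.2  0.2] Mz -0.128 z 0.0912 dq6 -0.0072 t 29.37
yaw 2.658 F [ 1.2 -4.6 -0.2] Mz -0.077 z 0.0912 dq6 -0.0091 t 29.76
click 2 t30.66 p [0.5742 0.072  0.0912] F [ 1.34 -4.92  0.27] M [-0.994 -0.297 -0.084] op 0.175 ff 60.0 q6 -1.0156
yaw 2.396 F [ 1.3 -4.  -1.5] Mz -0.166 z 0.0912 dq6 -0.0094 t 31.05
yaw 2.134 F [ 2.6 -3.5 -2.3] Mz -0.038 z 0.0912 dq6 -0.0082 t 31.44
click 3 t32.34 p [0.5743 0.0721 0.0913] F [ 4.34 -2.38 -6.54] M [-0.473 -0.783  0.117] op 0.177 ff 59.0 q6 -0.4826
```

View pics/w4c.png

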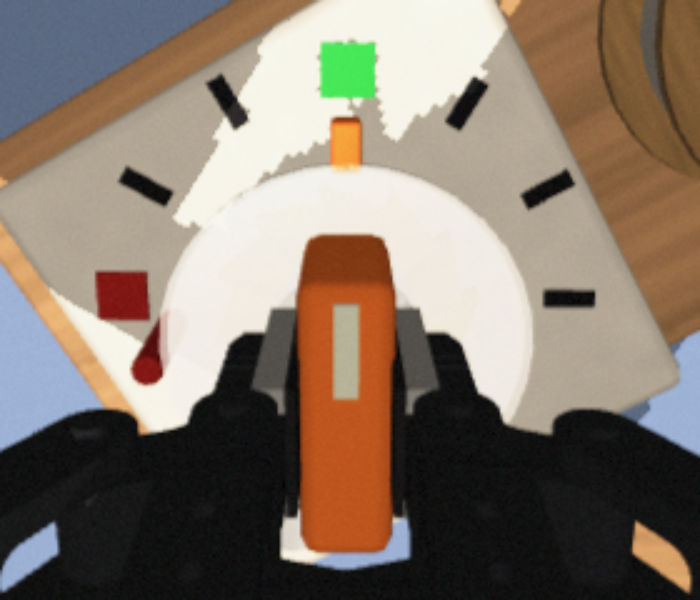

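The lug at (346,140) points straight at the green mark at (348,70). I'll let go, rise straight up, check and hand in.

```bash
python3 - <<'E'
from h import *
arm.open_gripper(); st('open')
p=arm.sense()['position']
print(arm.move_linear([p[0],p[1],.195],vel=.06)); arm.sleep(.3); s=st('up')
im=shot('wrist','w5.png'); C=cam('wrist',s); x,c=fitbar([(im,C)],[.5743,.0721,2.134]); print(x,c)
cv2.imwrite('pics/w5c.png',cv2.resize(im[60:300,120:400,::-1],(700,600)))
E
```

```text
open t33.08 p [0.5743 0.0721 0.0914] F [-0.86 -0.13  0.13] M [ 0.037 -0.036  0.016] op 0.994 ff 0.0 q6 -0.4826
False
up t35.25 p [0.5743 0.0721 0.1949] F [-0.34  0.55 -0.76] M [0.01  0.018 0.025] op 0.998 ff 0.0 q6 -0.4826
[0.57450058 0.07172051 2.13064159] 0.1304578398444405
```

View pics/w5c.png

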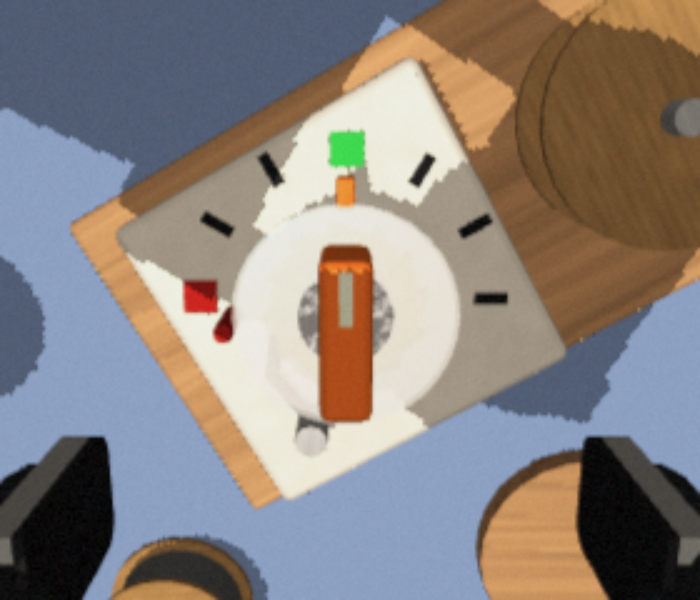

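The knob is released, with the lug (345,190) pointing at green (347,149), and the gripper is clear.

```bash
python3 -c "
from rig import arm
print(arm.hand_in())"
```

```text
the job is handed in; nothing more can be done
None
```

The job is handed in at about 35 s of the 69 s limit: I backed the knob off to the red stop (about 11 N at most), let it rise fully, turned it up three clicks with pauses to the green mark, and released it.

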